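# Preset the dosing pump on its thumbwheels and start it

### The arm

A 6-joint arm with a two-finger parallel gripper is mounted at the origin on the work surface; the furniture and walls round the work are solid. World frame = base frame: x ahead of the robot, y to its left, z up, the work surface at z = 0. Lengths are in m, angles in degrees, forces in N, time in s.
With the tool pointing down it reaches from about 0.25 to 0.725 m from the base axis. Payload 9.7 kg.
Tool frame: the origin (TCP) lies midway between the tips of the shut fingers; the grasp point (between the pads) lies 19 mm behind it (bot.pinch_z is the distance from the TCP to the grasp point, in m); z points along the fingers, y is the line along which they close (so a half turn about z gives the same grasp; the last joint's range is limited). The gripper opens to 85 mm and grips with 20 to 120 N. Pads are 22 mm wide; open, the fingers measure 114 mm over their backs; the gripper's body (76 mm by 85 mm) begins 54 mm behind the grasp point. The pads swing forward as they close: fully open they stand 13 mm farther back than shut.
Start: joints at [-63.369, 4.979, 10.078, 95.1, 0, 90], TCP at [0.247, -0.492, 0.231] pointing down, gripper open.
Joint ranges: [-179.16, 179.16], [-48.56, 103.87], [-65.8, 70.77], [-126.05, 130.52], [-82.76, 87.17], [-180, 180]. Speed limits (degrees/s): [127.2, 127.2, 147.25, 180, 180, 180].

### API

Orientations are given as [roll, pitch, yaw] about the fixed x, y, z axes, in that order (R = Rz(yaw) Ry(pitch) Rx(roll)).
In Python, from workcell import sensors, camera, ticket, bot gives the robot as it stands.
- The arm moves only by the shell command python3 -m handwheel 'ROWS' [FORCE]. ROWS is a JSON object of lists of equal length, an entry for each row: "gripper": the opening, from -1 (shut) to 1 (fully open); "slide": the shift along the tool's x, y, z in mm, a list of three; "yaw": the turn about the tool's z in rad. A call has 1 to 8 rows; each row shifts and turns the commanded pose from where the row before left it, along the tool's axes as they then stand; what a row does not reach is not made up. A row lasts 1/12 s, in which the tool goes at most 41.7 mm and 7.16 degrees, less where a joint would pass 70% of its speed; a pose out of reach is approached as far as the arm can. A call is refused whole if a number of a shift passes 41.7 or a number of a turn 0.125, either way. A call with a gripper value outside its range is refused whole. The fingers move at their own pace and stop on an object; FORCE is the grip in N (left out, the last holds). Time passes only in rows, so rows that do not move let the fingers close. It gives the time, the measured TCP pose, the force, the opening and the grip force at its end, in the units of the state.
- sensors.get_obs(): the state, without advancing time (a new reading comes with each control period).
- camera(name): name is "side" or "top"; returns a dict with "img" (420x560x3 uint8, red, green, blue), "fx", "fy", "cx", "cy" (pixels), "R" (3x3) and "t" (3): a world point X has camera coordinates R X + t. Camera axes: x right, y down, z forward; pixel columns grow to the right and rows downward; lengths in m; the calibration is good to about 2 mm. A picture is of the moment at which its call begins. There is no depth.
- ticket.job_done(): hands the job in; it is judged then, once.
The state is a dict: "time": time; "q": joint angles; "qd": joint speeds; "joint_efforts": joint torques, N m; "ee_pos": TCP position; "tcp_rot": TCP orientation; "wrist_force": force on the tool from outside, world axes, zero at the start; "torque": the same for the moment, N m; "opening": finger opening in m; "grasp_force": force on a finger pad.
Only numpy, scipy, OpenCV 4.12 (cv2) and the standard library are available. Lean on these libraries where they do the work, as an engineer would, in place of code of your own. Each camera call takes 0.05 s, during which the arm holds its last target. There are 200 camera calls.

### The job

Set the dosing pump to 54: with a fingertip, roll the left thumbwheel until it clicks in at 5 and the right one until it clicks in at 4. Only when both show the right number, press the green start key fully in and let it come out again. Leave the jar, the dish and the marker in front of the pump where they are.

Things in the scene. Friction and masses are not known exactly. Their poses are not given: they have to be found in the camera images.
- pump: Fixed grey bench dosing pump, 170 (x) x 250 (y) x 270 mm high. Origin: centre of its underside; front faces -x, y its left seen from the robot. Its white panel slopes up and away at 30 degrees (normal leans 30 degrees from vertical to -x), from x -96, z 50 to x 36, z 126 mm. On it from left to right: left wheel (y +55), right wheel (y -20), green start key (y -90 mm).
- hood_front (a point): Middle of the front bar (8 mm thick, along y) of the pump's clear splash hood; axes as the pump. The sheet (10 mm with its bars) runs level from here 86 mm back and 118 mm to either side, on two posts at the back. It hangs over the panel, so a hand cannot come straight down: come from the robot's side, along the panel's normal. The bar is 146 mm above the top of the wheels.
- wheel_left_axis (a point): Centre of the left thumbwheel. Axes: z panel normal, outward; x up the slope; y along the axle, pump's left. Panel surface at z 20 mm, bezel to 24. White drum, radius 38, width 38 mm, with black numerals 1 to 8; midway between them 8 blue ribs, 5 mm thick, full width, out to 51 mm radius. The numeral on z, by the red marks, is set; the next higher lies below it.
- wheel_right_axis (a point): Centre of the right thumbwheel, on its axle; axes, sizes and numerals as for the left one. When a wheel is clicked in, two ribs stand 22.5 degrees either side of z, so a shut fingertip fits between the ribs.
- wheel_left (a joint): Left thumbwheel angle, rad. 0 shows 1, each step is pi/4 = 0.785, number = 1 + value/0.785. It grows when the exposed rim is pushed up the slope (+x of its axis point). Stops 0.3 rad beyond 1 and 8; it does not go round. A spring pawl clicks it into each number; past half a step it jumps on to the next by itself. Turning takes about 3 to 6 N at the ribs.
- wheel_right (a joint): Right thumbwheel angle, rad; scale, direction, stops and clicks as for the left one. Rarely a wheel starts caught half-way between two numbers.
- start_key (a joint): Travel of the start key, m: 0 out, 0.006 fully in (about 5 N); it springs out by itself.
- start_key_top (a point): Centre of the top of the round green start key, 36 mm across, on the sloping panel at the right; it is pressed along the panel's normal, into the panel (-z of the wheel axis points).
- jar_red: Bystander: specimen jar with a red lid, 64 mm across, 77 mm high, loose on the worktop in front of the pump; origin at the centre of its underside.
- dish_red: Bystander: closed red culture dish, 91 mm across, 15 mm high, loose on the worktop in front of the pump; origin at the centre of its underside.
- marker_blue: Bystander: blue marker pen, 14 x 125 x 15 mm, lying loose in front of the pump; origin at the middle of its underside, length along its y.

How it is judged (in metres and radians):
On the way, in this order (a step that is already met when the one before it is completed fails the run):
1. both thumbwheels clicked in: left shows 5, right shows 4 (within 0.15 rad) (value of joint wheel_left between 2.99159 and 3.29159 rad and value of joint wheel_right between 2.20619 and 2.50619 rad), for 0.2 s.
2. with both numbers set, the start key is pressed at least 4.5 mm in (all of step 1 and value of joint start_key above 0.0045 m), for 0.1 s.
At the end, for the whole second after the job is handed in: The left wheel rests at 5 (joint 3.14 +- 0.15 rad) and the right wheel at 4 (2.36 +- 0.15 rad), the start key has been pressed and is out again (under 1.5 mm), and the jar, dish and marker are within 20 mm of where they stood (all of step 1 and value of joint start_key below 0.0015 m and velocity of joint wheel_left between -0.1 and 0.1 rad/s and velocity of joint wheel_right between -0.1 and 0.1 rad/s); the robot touches nothing.
It fails at once if the start key is pressed (over 3 mm) while a wheel shows a wrong number (value of joint start_key above 0.003 m and not (value of joint wheel_left between 2.99159 and 3.29159 rad and value of joint wheel_right between 2.20619 and 2.50619 rad)).
It fails at once if the jar is pushed more than 20 mm from its place (distance of jar_red from where it was at the start of the episode above 0.02 m).
It fails at once if the dish is pushed more than 20 mm from its place (distance of dish_red from where it was at the start of the episode above 0.02 m).
It fails at once if the marker is pushed more than 20 mm from its place (distance of marker_blue from where it was at the start of the episode above 0.02 m).
It also fails if it takes over 61 s, if anything falls off the work surface, if the arm or the gripper's body presses on something with over 40 N, if the wrist force passes 120 N, or if a joint passes its speed limit or range.

## Working session

There is one attempt and no reset: what is moved stays moved. The work goes in short steps, Python scripts to look and compute and a shell command to move; the robot and the scene stay as the last step left them, time stands still between calls to the robot, and variables do not carry over. Pictures are saved under pics/ and viewed, at most 10 in all, crops included, and the job is handed in when it is done.

```bash
mkdir -p pics; ls; python3 - <<'E'
from workcell import sensors,camera,bot
import cv2
print(sensors.get_obs())
for n in("side","top"):
    c=camera(n); cv2.imwrite(f"pics/{n}0.png",c["img"][:,:,::-1]); print(n,{k:c[k] for k in c if k!="img"})
E
```

```text
pics
{'time': 0.0, 'q': array([-6.33677720e+01,  5.01228212e+00,  1.00338521e+01,  9.50989773e+01,
       -4.92663436e-04,  9.00002370e+01]), 'qd': array([-0.05480002,  0.05941337,  0.04847609, -0.05456938,  0.0375758 ,
        0.1035863 ]), 'joint_efforts': array([ 9.26453286e-04, -5.20389783e+01,  4.64802575e+01,  1.62798178e-02,
        1.09761070e-04, -3.70775172e-05]), 'ee_pos': array([ 0.24644002, -0.49144418,  0.23056633]), 'tcp_rot': array([-1.79922593e+02,  4.92983215e-04,  2.66319917e+01]), 'wrist_force': array([-0.60751902,  0.08843498,  0.46991887]), 'torque': array([-0.02210335, -0.00300852, -0.00892089]), 'grasp_force': 0.0, 'opening': 0.08525766054176986}
side {'fx': 474.97730847302574, 'fy': 474.97730847302574, 'cx': 275.48001033065447, 'cy': 211.8537379974831, 'R': array([[ 0.99954608,  0.02907644, -0.00788659],
       [ 0.01072821, -0.58814324, -0.80868562],
       [-0.02815214,  0.80823393, -0.58818821]]), 't': array([-0.55372367,  0.08865262,  1.1248983 ])}
top {'fx': 546.2047519610204, 'fy': 546.2047519610204, 'cx': 281.27033284379417, 'cy': 201.94288707230513, 'R': array([[-0.01986578, -0.99887407, -0.04308058],
       [-0.98054138,  0.02788214, -0.19432238],
       [ 0.19530476,  0.03838192, -0.97999126]]), 't': array([0.00229947, 0.58191571, 1.05846419])}
```

View pics/side0.png

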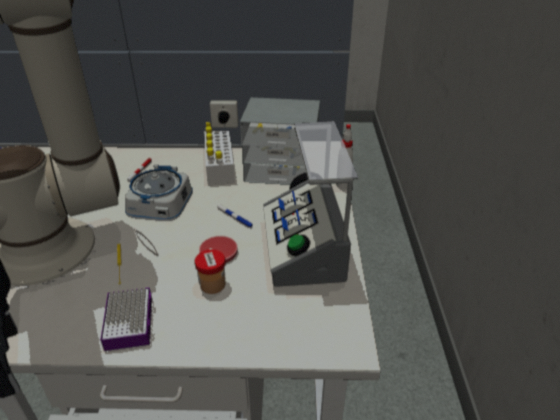

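View pics/top0.png

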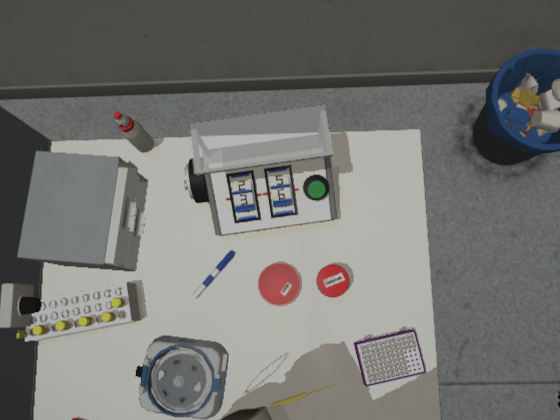

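Side: pump at about (305,235), hood above it, green key at (298,243), jar (210,270), dish (218,248), marker (235,215). Top: wheels at (243,197) and (281,191), key at (316,187). Next I zoom in and triangulate.

```bash
cat > h.py <<'E'
import numpy as np,cv2
from workcell import sensors,camera,bot
def proj(c,X):
    p=c["R"]@np.asarray(X)+c["t"]; return np.array([c["fx"]*p[0]/p[2]+c["cx"],c["fy"]*p[1]/p[2]+c["cy"]])
def tri(cs,uvs):
    A=[];b=[]
    for c,(u,v) in zip(cs,uvs):
        d=c["R"].T@np.array([(u-c["cx"])/c["fx"],(v-c["cy"])/c["fy"],1]);d/=np.linalg.norm(d)
        o=-c["R"].T@c["t"];P=np.eye(3)-np.outer(d,d);A.append(P);b.append(P@o)
    return np.linalg.lstsq(np.vstack(A),np.hstack(b),rcond=None)[0]
def mask(img,lo,hi): return cv2.inRange(cv2.cvtColor(img,cv2.COLOR_RGB2HSV),lo,hi)
def blobs(m,amin):
    n,l,s,ce=cv2.connectedComponentsWithStats(m); return [(s[i].tolist(),ce[i].round(1).tolist()) for i in range(1,n) if s[i][4]>=amin]
E
python3 - <<'E'
from h import *
for n,(x0,y0,x1,y1) in (("side",(255,170,355,245+15)),("top",(200,150,340,240))):
    c=camera(n);im=c["img"]
    print(n,"green",blobs(mask(im,(45,80,30),(80,255,255)),30))
    s=np.zeros_like(im);s[y0:y1,x0:x1]=im[y0:y1,x0:x1]
    print("blue",blobs(mask(s,(100,100,50),(130,255,255)),5))
    print("red",blobs(mask(s,(0,120,60),(8,255,255))|mask(s,(172,120,60),(180,255,255)),2))
    print("dark",blobs(mask(s,(0,0,1),(180,255,60)),150))
    cv2.imwrite(f"pics/{n}1.png",cv2.resize(im[y0:y1,x0:x1],None,fx=5.5,fy=5.5,interpolation=cv2.INTER_CUBIC)[:,:,::-1])
E
```

```text
side green [([288, 233, 17, 17, 214], [295.9, 241.6])]
blue [([292, 191, 4, 11, 15], [293.4, 196.0]), ([308, 195, 2, 7, 7], [308.4, 198.0]), ([278, 198, 6, 12, 46], [280.9, 203.9]), ([295, 210, 5, 11, 18], [297.2, 214.3]), ([274, 212, 3, 9, 18], [274.9, 215.8]), ([312, 214, 3, 8, 10], [313.2, 217.3]), ([281, 217, 7, 13, 61], [284.2, 223.4]), ([276, 231, 4, 11, 27], [277.6, 235.6])]
red [([292, 213, 2, 1, 2], [292.5, 213.0])]
dark [([290, 173, 18, 16, 152], [298.5, 179.9]), ([299, 188, 51, 72, 1305], [332.3, 233.9]), ([275, 209, 43, 35, 166], [300.5, 225.9]), ([288, 235, 22, 22, 227], [299.6, 247.7])]
top green [([308, 180, 18, 19, 275], [316.4, 188.8])]
blue [([269, 168, 18, 4, 34], [277.3, 169.6]), ([231, 173, 18, 4, 30], [240.0, 174.9]), ([271, 185, 19, 4, 42], [279.5, 186.2]), ([232, 190, 20, 4, 42], [241.7, 191.5]), ([273, 199, 19, 8, 100], [281.8, 202.4]), ([235, 204, 19, 8, 101], [244.3, 207.8]), ([275, 211, 18, 4, 42], [282.9, 212.4]), ([239, 216, 17, 4, 40], [246.9, 217.4])]
red [([295, 189, 3, 1, 3], [296.0, 189.0]), ([263, 193, 5, 2, 9], [265.2, 193.6]), ([257, 194, 4, 2, 7], [258.3, 194.4]), ([226, 198, 5, 2, 6], [228.2, 198.8])]
dark [([264, 165, 33, 52, 236], [279.8, 189.4]), ([227, 171, 33, 52, 261], [242.9, 195.2]), ([200, 175, 9, 27, 194], [203.2, 189.4]), ([304, 175, 25, 25, 232], [315.8, 185.2])]
```

View pics/top1.png

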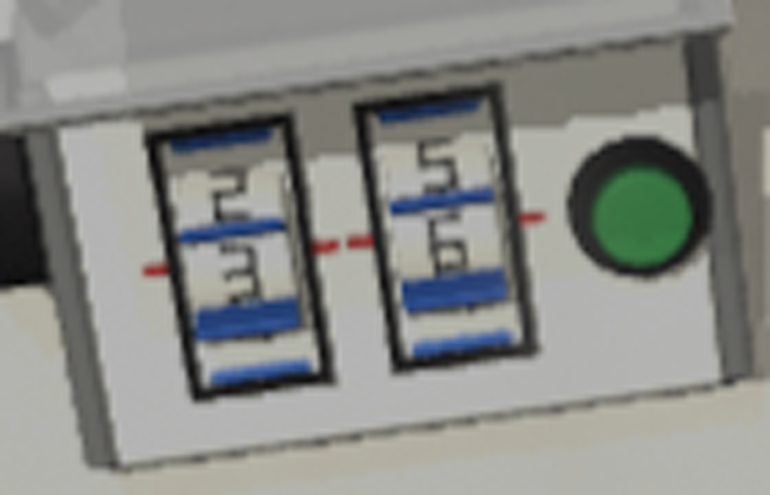

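View pics/side1.png

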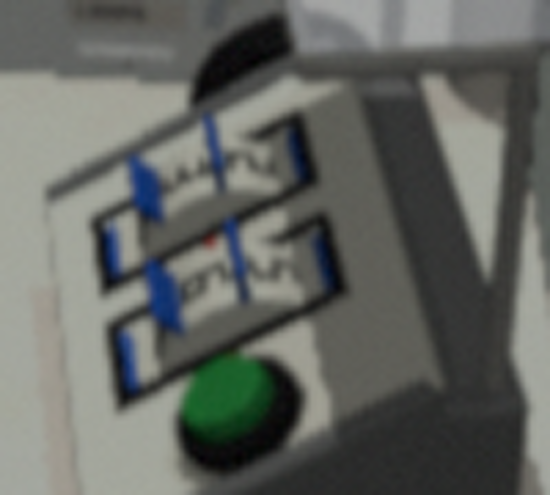

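Wheels show about 3 (left) and 6 (right), clicked in with ribs on both sides of the red marks. Left needs +2 steps, right needs −2.

```bash
cat >> h.py <<'E'
E
python3 - <<'E'
from h import *
s=camera("side");t=camera("top")
key=tri([t,s],[(316.4,188.8),(295.9,241.6)]);print("key",key.round(4))
T=lambda p:np.array(p)/5.5+[200-.4,150-.4]
S=lambda p:np.array(p)/5.5+[255-.4,170-.4]
tl=[(195,400),(335,380),(148,135),(290,115)];sl=[(95,222),(107,292),(303,113),(318,187)]
tr=[(397,372),(538,350),(355,103),(500,85)];sr=[(107,325),(121,408),(325,213),(347,292)]
C=[]
for a,b in((tl,sl),(tr,sr)):
    P=np.array([tri([t,s],[T(p),S(q)]) for p,q in zip(a,b)]);print(P.round(4));
    ux=(P[2]+P[3]-P[0]-P[1])/2;uy=(P[0]+P[2]-P[1]-P[3])/2
    print("c",P.mean(0).round(4),"ux",np.linalg.norm(ux).round(4),"slope",np.degrees(np.arctan2(ux[2],np.hypot(*ux[:2]))).round(1),"yawx",np.degrees(np.arctan2(ux[1],ux[0])).round(1),"uy",np.linalg.norm(uy).round(4));C.append(P.mean(0))
d=C[0]-C[1];print("c-c",d,np.linalg.norm(d),np.degrees(np.arctan2(-d[0],d[1])))
d=C[1]-key;print("c-key",d,np.linalg.norm(d),np.degrees(np.arctan2(-d[0],d[1])))
for n,a,b in(("Lup",(241.7,191.5),(293.4,196)),("Llo",(244.3,207.8),(280.9,203.9)),("Rup",(279.5,186.2),(297.2,214.3)),("Rlo",(281.8,202.4),(284.2,223.4))): print(n,tri([t,s],[a,b]).round(4))
for n,c in(("t",t),("s",s)):
  im=c["img"];print(n,"red",blobs(mask(im,(0,120,60),(8,255,255))|mask(im,(172,120,60),(180,255,255)),80)); print(n,"blue",blobs(mask(im,(100,100,50),(130,255,255)),60))
E
```

```text
key [ 0.5984 -0.0829  0.1015]
[[0.5424 0.0828 0.0619]
 [0.5488 0.031  0.0629]
 [0.6311 0.093  0.1129]
 [0.6367 0.0421 0.1103]]
c [0.5897 0.0622 0.087 ] ux 0.1016 slope 29.0 yawx 6.9 uy 0.0517
[[ 0.5503  0.008   0.0637]
 [ 0.5574 -0.044   0.0626]
 [ 0.6389  0.0184  0.1143]
 [ 0.6449 -0.0334  0.1135]]
c [ 0.5979 -0.0128  0.0885] ux 0.1022 slope 29.8 yawx 6.8 uy 0.0523
c-c [-0.00812393  0.07499969 -0.00150245] 0.0754533554740045 6.182148264404534
c-key [-0.00050656  0.07008082 -0.01296678] 0.0712721225867647 0.4141382851438751
Lup [0.5935 0.0626 0.1167]
Llo [0.565  0.06   0.0961]
Rup [ 0.6015 -0.0112  0.1189]
Rlo [ 0.5737 -0.0142  0.0961]
t red [([118, 117, 16, 15, 91], [127.5, 125.6]), ([259, 264, 40, 41, 1179], [277.9, 283.2]), ([317, 265, 32, 32, 613], [332.3, 280.7])]
t blue [([487, 49, 73, 102, 3868], [522.2, 95.8]), ([273, 199, 19, 8, 100], [281.8, 202.4]), ([235, 204, 19, 8, 102], [244.3, 207.7]), ([216, 251, 18, 20, 121], [225.0, 260.4]), ([141, 347, 40, 70, 290], [151.0, 379.3])]
s red [([195, 237, 41, 38, 989], [214.9, 254.4])]
s blue [([157, 167, 24, 17, 66], [168.8, 170.6]), ([237, 216, 15, 11, 65], [243.9, 221.1]), ([281, 217, 7, 13, 61], [284.2, 223.4])]
```

Key, bezels and ribs agree with the given sizes (wheel spacing 75 mm, slope 29–30°, yaw about 6.5°). The moves keep the tool vertical, so I check how far back the hood bar is.

```bash
python3 - <<'E'
from h import *
s=camera("side");t=camera("top")
a=s["img"][110:200,280:370];b=t["img"][100:190,185:345]
cv2.imwrite("pics/hood.png",np.hstack([cv2.resize(a,(400,400),interpolation=cv2.INTER_CUBIC),cv2.resize(b,(400,400*90//160)) if 0 else cv2.copyMakeBorder(cv2.resize(b,(400,225),interpolation=cv2.INTER_CUBIC),0,175,0,0,cv2.BORDER_CONSTANT)])[:,:,::-1])
th=np.radians(6.5);ex=np.array([.866*np.cos(th),.866*np.sin(th),.5]);fx=np.array([np.cos(th),np.sin(th),0]);fy=np.array([-np.sin(th),np.cos(th),0])
L=np.array([.602,.0636,.0662])
# predicted hood corners for candidate setbacks along pump x from L axis, height .255
for d in (0,.03,.06,.09):
  m=L-.055*fy+d*fx;m[2]=.255
  print(d,[(proj(c,m+k*.118*fy)).round(1).tolist() for c in(s,t) for k in(1,-1)])
E
```

```text
0 [[294.5, 128.8], [309.6, 186.1], [195.2, 174.1], [332.7, 154.7]]
0.03 [[307.9, 128.2], [325.8, 185.2], [193.4, 157.3], [330.0, 137.9]]
0.06 [[321.2, 127.6], [341.9, 184.4], [191.6, 140.6], [327.4, 121.3]]
0.09 [[334.4, 127.0], [358.0, 183.5], [189.9, 124.2], [324.8, 105.0]]
```

View pics/hood.png

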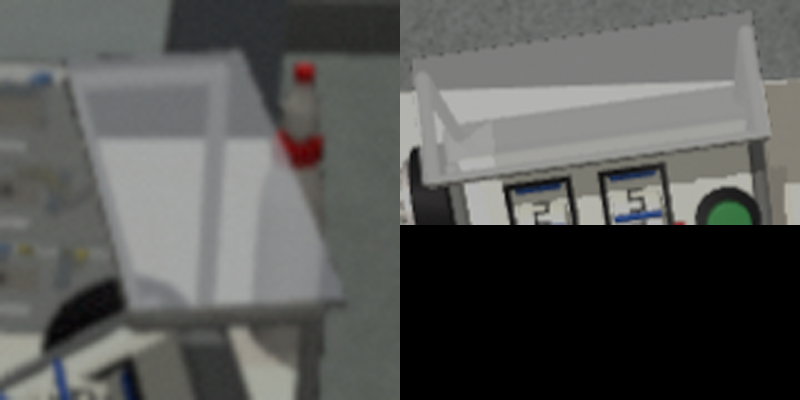

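Hood bar lies directly above the wheel axes, at about z 0.26. With the tool vertical I'll use the far finger of the half-open gripper, tool y along pump x, so the hand stays in front of the hood.

```bash
python3 -m handwheel '{"gripper":[0,0,0,0,0,0,0,0],"slide":[[0,0,0],[0,0,0],[0,0,0],[0,0,0],[0,0,0],[0,0,0],[0,0,0],[0,0,0]],"yaw":[-0.122,-0.122,-0.122,-0.122,-0.122,-0.122,-0.122,-0.122]}' 20
python3 -m handwheel '{"gripper":[0,0,0,0],"slide":[[0,0,0],[0,0,0],[0,0,0],[0,0,0]],"yaw":[-0.122,-0.122,0,0]}'
cat >> h.py <<'E'
th=np.radians(6.5);fx=np.array([np.cos(th),np.sin(th),0]);fy=np.array([-np.sin(th),np.cos(th),0])
L=np.array([.602,.0636,.0662]);Rw=np.array([.6103,-.0114,.067]);K=np.array([.5984,-.0829,.1015])
def go(W,px,py,pz):
    "slide (mm) to put TCP at pump-axis offset (m) from W"
    from scipy.spatial.transform import Rotation as Ro
    o=sensors.get_obs();X=W+px*fx+py*fy+[0,0,pz]
    R=Ro.from_euler("xyz",o["tcp_rot"],degrees=True).as_matrix()
    print("t",round(o["time"],2),"tcp",o["ee_pos"].round(4),"rot",o["tcp_rot"].round(1),"op",round(o["opening"],4),"F",o["wrist_force"].round(1),"slide",(R.T@(X-o["ee_pos"])*1e3).round(1))
def rel(W):
    o=sensors.get_obs();d=o["ee_pos"]-W;print("t",round(o["time"],2),"rel px,py,pz mm",(np.array([d@fx,d@fy,d[2]])*1e3).round(1),"F",o["wrist_force"].round(1),"op",round(o["opening"],4))
E
python3 -c "
from h import *
go(L,-.085,0,.12)
t=camera('top')
for n,p,z in(('jar',(332.3,280.7),.077),('dish',(277.9,283.2),.015)):
    d=t['R'].T@np.array([(p[0]-t['cx'])/t['fx'],(p[1]-t['cy'])/t['fy'],1]);o=-t['R'].T@t['t'];print(n,(o+d*(z-o[2])/d[2]).round(3))"
```

```text
time: 1.07
ee_pos: [0.2465, -0.4917, 0.2313]
tcp_rot: [180.0, 0.0, 82.9]
wrist_force: [-0.2, -0.5, -0.2]
opening: 0.0431
grasp_force: 0.0
time: 1.4
ee_pos: [0.2465, -0.4916, 0.2313]
tcp_rot: [-180.0, -0.0, 96.3]
wrist_force: [0.6, 0.0, -0.0]
opening: 0.0427
grasp_force: 0.0
t 1.4 tcp [ 0.2465 -0.4916  0.2313] rot [-180.    -0.    96.3] op 0.0427 F [ 0.6  0.  -0. ] slide [512.5 329.4  45.1]
jar [ 0.419 -0.109  0.077]
dish [0.42  0.    0.015]
```

```bash
python3 -m handwheel '{"gripper":[0,0,0,0,0,0,0,0],"slide":[[32,20.5,0],[32,20.5,0],[32,20.5,0],[32,20.5,0],[32,20.5,0],[32,20.5,0],[32,20.5,0],[32,20.5,0]],"yaw":[0,0,0,0,0,0,0,0]}' >/dev/null
python3 -m handwheel '{"gripper":[0,0,0,0,0,0,0,0],"slide":[[32,20.5,5],[32,20.5,5],[32,20.5,5],[32,15,5],[32,15,5],[32,15,5],[32,10,0],[10,10,0]],"yaw":[0,0,0,0,0,0,0,0]}'
python3 -c "
from h import *
go(L,-.085,0,.09)
s=camera('side');cv2.imwrite('pics/s2.png',cv2.resize(s['img'][90:290,180:400],None,fx=3,fy=3,interpolation=cv2.INTER_CUBIC)[:,:,::-1])"
```

```text
time: 2.78
ee_pos: [0.4792, 0.0317, 0.201]
tcp_rot: [-180.0, -0.1, 96.5]
wrist_force: [-0.4, -0.5, -0.4]
opening: 0.0426
grasp_force: 0.0
t 2.78 tcp [0.4792 0.0317 0.201 ] rot [-1.80e+02 -1.00e-01  9.65e+01] op 0.0426 F [-0.4 -0.5 -0.4] slide [17.8 40.6 44.8]
```

View pics/s2.png

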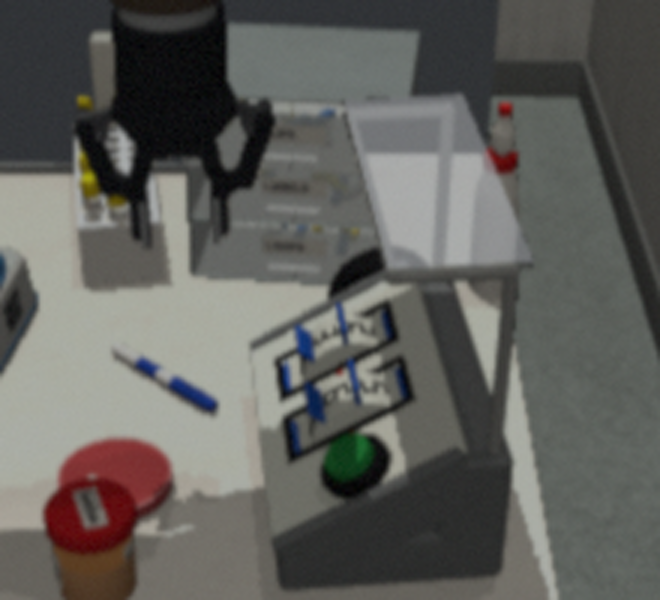

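Side: far fingertip at crop (222,237), i.e. full-frame (254,169), and the hand is well clear of the hood. I use this to calibrate the fingertip relative to the TCP.

```bash
python3 -c "
from h import *
s=camera('side');o=sensors.get_obs()['ee_pos'];C=-s['R'].T@s['t']
for n,p in(('far back corner',(230,234)),('far inner corner',(212,238)),('near back',(134,240)),('near inner',(151,247)),('knuckle out',(272,105))):
    u,v=np.array(p)/3+[180-.33,90-.33]
    d=s['R'].T@np.array([(u-s['cx'])/s['fx'],(v-s['cy'])/s['fy'],1])
    P=C+d*(((o-.011*fy-C)@fy)/(d@fy));q=P-o
    print(n,'px',(q@fx*1e3).round(1),'pz',(q[2]*1e3).round(1))
g=s['img'][150:175,215:262].mean(2).astype(int);print(g[::1])" | head -40
```

```text
far back corner px 33.5 pz 14.2
far inner corner px 20.8 pz 11.7
near back px -33.9 pz 13.2
near inner px -22.4 pz 6.8
knuckle out px 64.5 pz 111.7
[[ 10  14  13 ...  12  16   3]
 [ 12  12  13 ...  12  15  16]
 [ 20  14  10 ...  35  40  43]
 ...
 [ 90  88  89 ... 101  99 100]
 [ 89  90  88 ... 101 100 101]
 [ 88  90  90 ... 100 102 101]]
```

```bash
python3 -m handwheel '{"gripper":[0.3,0.3,0.3,0.3,0.3,0.3,0.3],"slide":[[9,12,15],[9,12,20],[0,11.5,30],[0,0,30],[0,0,15],[0,0,10],[0,0,0]],"yaw":[0,0,0,0,0,0,0]}' >/dev/null
python3 -c "
from h import *
rel(L)
s=camera('side');cv2.imwrite('pics/s3.png',cv2.resize(s['img'][160:240,220:340],None,fx=6,fy=6,interpolation=cv2.INTER_CUBIC)[:,:,::-1])"
```

```text
t 3.47 rel px,py,pz mm [-91.6  -4.3  13.2] F [-0.2  0.5  0.2] op 0.0557
```

View pics/s3.png

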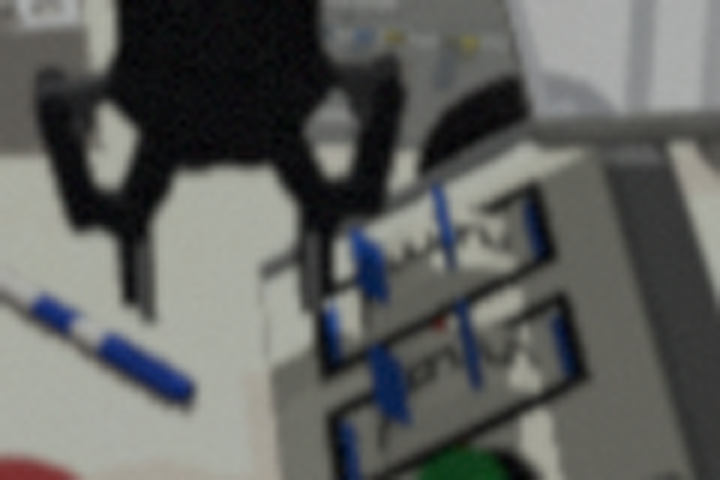

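The far finger stands at crop (315,270), just in front of the left wheel's lower rib at (368,265). I push it on to contact.

```bash
python3 -m handwheel '{"gripper":[0.3,0.3,0.3],"slide":[[4,3,0],[0,3,0],[0,0,0]],"yaw":[0,0,0]}' >/dev/null; python3 -c "from h import *;rel(L)"
python3 -m handwheel '{"gripper":[0.3,0.3],"slide":[[0,4,0],[0,0,0]],"yaw":[0,0]}' >/dev/null; python3 -c "from h import *;rel(L)"
python3 -m handwheel '{"gripper":[0.3,0.3],"slide":[[0,4,0],[0,0,0]],"yaw":[0,0]}' >/dev/null; python3 -c "from h import *;rel(L)"
```

```text
t 3.77 rel px,py,pz mm [-84.6   0.8  16.7] F [-7.8 -1.2  5.7] op 0.0555
t 3.93 rel px,py,pz mm [-83.6   0.8  17. ] F [-27.8  -4.   19.1] op 0.0557
t 4.1 rel px,py,pz mm [-82.5   0.8  17.6] F [-48.1  -5.   33.3] op 0.0555
```

Contact is on the rib's end face, since the force is radial, so the finger is too high. Back off, go 12 mm lower, then push up and forward.

```bash
python3 -m handwheel '{"gripper":[0.3,0.3,0.3,0.3],"slide":[[0,-12,0],[0,0,8],[0,0,3],[0,0,0]],"yaw":[0,0,0,0]}' >/dev/null; python3 -c "from h import *;rel(L)"
python3 -m handwheel '{"gripper":[0.3,0.3,0.3],"slide":[[0,4,0],[0,3,0],[0,0,0]],"yaw":[0,0,0]}' >/dev/null; python3 -c "from h import *;rel(L)"
python3 -m handwheel '{"gripper":[0.3,0.3],"slide":[[0,3,0],[0,0,0]],"yaw":[0,0]}' >/dev/null; python3 -c "from h import *;rel(L)"
```

```text
t 4.43 rel px,py,pz mm [-87.9   0.8   4. ] F [ 0.1 -0.4 -0.6] op 0.0557
t 4.68 rel px,py,pz mm [-84.1   0.8   4.6] F [-24.7  -2.9  15. ] op 0.0554
t 4.85 rel px,py,pz mm [-83.3   0.8   5. ] F [-40.4  -4.8  25.4] op 0.0554
```

The vertical finger face rubs on the rib's tip and friction locks it. I slide it up along the tangent instead, so friction helps.

```bash
python3 -m handwheel '{"gripper":[0.3,0.3,0.3,0.3,0.3],"slide":[[0,-7,0],[0,0,4],[0,1,-2],[0,2,-3],[0,2,-3]],"yaw":[0,0,0,0,0]}' >/dev/null; python3 -c "from h import *;rel(L)"
python3 -m handwheel '{"gripper":[0.3,0.3],"slide":[[0,2,-3],[0,2,-3]],"yaw":[0,0]}' >/dev/null; python3 -c "from h import *;rel(L)"
python3 -m handwheel '{"gripper":[0.3,0.3],"slide":[[0,2.5,-2.5],[0,2.5,-2.5]],"yaw":[0,0]}' >/dev/null; python3 -c "from h import *;rel(L)"
```

```text
t 5.27 rel px,py,pz mm [-80.1   0.8   7.8] F [-2.1  0.4 -2.3] op 0.0553
t 5.43 rel px,py,pz mm [-75.6   0.8  14.4] F [-1.5  0.2 -0.9] op 0.0552
t 5.6 rel px,py,pz mm [-70.5   0.8  19.7] F [-0.7 -0.4 -0.7] op 0.0551
```

```bash
python3 -m handwheel '{"gripper":[0.3,0.3,0.3],"slide":[[0,3,-2],[0,3,-1.5],[0,0,0]],"yaw":[0,0,0]}' >/dev/null; python3 -c "
from h import *;rel(L)
s=camera('side')
s['img'][:160]=0;m=mask(s['img'],(100,100,50),(130,255,255));m[:,:255]=0;m[245:]=0
print(blobs(m,4))
cv2.imwrite('pics/s4.png',cv2.resize(s['img'][160:240,220:340],None,fx=6,fy=6,interpolation=cv2.INTER_CUBIC)[:,:,::-1])"
```

```text
t 5.85 rel px,py,pz mm [-64.9   0.8  23.7] F [-4.6 -1.2  7.9] op 0.0553
[([290, 191, 2, 6, 6], [290.5, 193.5]), ([304, 193, 6, 11, 44], [306.1, 198.5]), ([292, 198, 2, 6, 8], [292.4, 200.8]), ([278, 201, 5, 10, 39], [279.8, 205.6]), ([296, 210, 4, 14, 24], [297.7, 216.2]), ([312, 214, 3, 8, 10], [313.3, 217.2]), ([281, 217, 7, 13, 59], [284.2, 223.4]), ([277, 231, 3, 10, 18], [278.0, 235.5])]
```

View pics/s4.png

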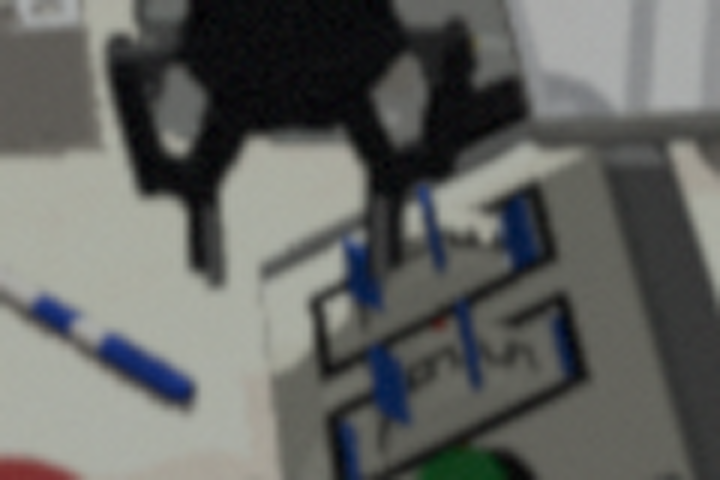

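The left wheel advanced one number; the finger now sits between the ribs, the lower one at crop (362,270). Lift out, go round and repeat.

```bash
python3 -m handwheel '{"gripper":[0.3,0.3,0.3,0.3,0.3,0.3,0.3],"slide":[[0,0,-15],[0,0,-15],[0,-12,0],[0,-14,10],[0,0,25],[0,0,16],[0,0,0]],"yaw":[0,0,0,0,0,0,0]}' >/dev/null; python3 -c "
from h import *;rel(L)
s=camera('side');s['img'][:160]=0;m=mask(s['img'],(100,100,50),(130,255,255));m[:,:255]=0;m[245:]=0
print(blobs(m,4))"
```

```text
t 6.48 rel px,py,pz mm [-92.8   0.8  -1.3] F [-0.4  0.1  0. ] op 0.0556
[([292, 191, 4, 11, 14], [293.4, 196.0]), ([308, 195, 2, 8, 8], [308.5, 198.5]), ([279, 200, 5, 10, 36], [281.2, 204.4]), ([274, 211, 3, 9, 13], [274.8, 214.8]), ([296, 210, 4, 14, 23], [297.7, 216.2]), ([312, 214, 3, 8, 10], [313.1, 216.9]), ([281, 217, 7, 13, 60], [284.2, 223.5]), ([277, 231, 3, 10, 18], [278.1, 235.3])]
```

Clicked in at 4, with the rib back at (293.4,196.0). Second stroke.

```bash
python3 -m handwheel '{"gripper":[0.3,0.3,0.3,0.3,0.3,0.3],"slide":[[0,7,-3],[0,1,-2],[0,2,-3],[0,2,-3],[0,2,-3],[0,2,-3]],"yaw":[0,0,0,0,0,0]}' >/dev/null; python3 -c "from h import *;rel(L)"
python3 -m handwheel '{"gripper":[0.3,0.3,0.3,0.3,0.3],"slide":[[0,2.5,-2.5],[0,2.5,-2.5],[0,3,-2],[0,3,-1.5],[0,2,0]],"yaw":[0,0,0,0,0]}' >/dev/null; python3 -c "from h import *;rel(L)"
python3 -m handwheel '{"gripper":[0.3,0.3,0.3],"slide":[[0,0,-20],[0,0,-20],[0,0,0]],"yaw":[0,0,0]}' >/dev/null; python3 -c "
from h import *;go(L,-.09,0,.09);go(Rw,-.067,0,.09)
s=camera('side');cv2.imwrite('pics/s5.png',cv2.resize(s['img'][160:240,220:340],None,fx=6,fy=6,interpolation=cv2.INTER_CUBIC)[:,:,::-1])
s['img'][:160]=0;m=mask(s['img'],(100,100,50),(130,255,255));m[:,:255]=0;m[245:]=0
print(blobs(m,4))"
```

```text
t 7.03 rel px,py,pz mm [-74.6   0.8  19.4] F [-1.4 -0.4 -0.2] op 0.0556
t 7.45 rel px,py,pz mm [-61.5   0.8  27.7] F [-0.5  0.3  1.5] op 0.0554
t 7.7 tcp [0.5414 0.0574 0.1368] rot [179.7   0.   96.5] op 0.0554 F [ 0.6 -0.7  0.5] slide [ -0.7 -29.  -19.5]
t 7.7 tcp [0.5414 0.0574 0.1368] rot [179.7   0.   96.5] op 0.0554 F [ 0.6 -0.7  0.5] slide [-76.2  -6.3 -20.2]
[([292, 191, 2, 6, 7], [292.7, 193.3]), ([308, 195, 2, 8, 8], [308.5, 198.5]), ([278, 198, 6, 12, 42], [281.0, 203.7]), ([294, 199, 1, 4, 4], [294.0, 200.5]), ([296, 210, 4, 14, 23], [297.7, 216.2]), ([274, 212, 3, 8, 16], [274.8, 215.4]), ([312, 214, 3, 8, 10], [313.3, 217.2]), ([281, 217, 7, 13, 60], [284.2, 223.5]), ([277, 231, 3, 10, 18], [278.1, 235.3])]
```

View pics/s5.png

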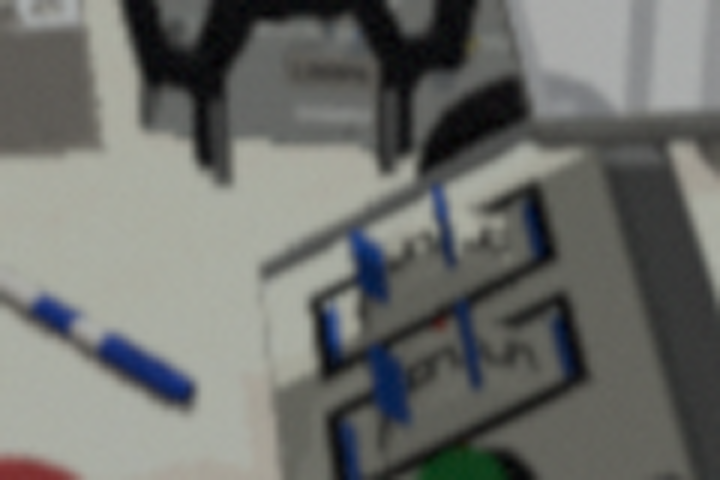

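Left shows 5 and is clicked in (rib at crop (443,225), as at the start). Now I place the finger between the right wheel's ribs and press the lower rib down.

```bash
python3 -m handwheel '{"gripper":[0.3,0.3,0.3,0.3,0.3,0.3],"slide":[[-20,-4,0],[-25,-4,0],[-25,-3,0],[-6,0,8],[0,0,12],[0,0,0]],"yaw":[0,0,0,0,0,0]}' >/dev/null; python3 -c "from h import *;rel(Rw)"
python3 -m handwheel '{"gripper":[0.3,0.3,0.3],"slide":[[0,0,12],[0,0,10],[0,0,0]],"yaw":[0,0,0]}' >/dev/null; python3 -c "from h import *;rel(Rw)"
python3 -m handwheel '{"gripper":[0.3,0.3],"slide":[[0,0,4],[0,0,0]],"yaw":[0,0]}' >/dev/null; python3 -c "from h import *;rel(Rw)"
python3 -m handwheel '{"gripper":[0.3,0.3],"slide":[[0,0,4],[0,0,0]],"yaw":[0,0]}' >/dev/null; python3 -c "from h import *;rel(Rw)"
```

```text
t 8.25 rel px,py,pz mm [-74.3   0.5  42.8] F [-0.9  0.2 -1.2] op 0.0553
t 8.5 rel px,py,pz mm [-73.8   1.2  21.8] F [1.3 0.5 0.3] op 0.0553
t 8.67 rel px,py,pz mm [-73.    0.9  19.8] F [ 1.   0.5 -0.7] op 0.0557
t 8.83 rel px,py,pz mm [-73.    0.4  15.9] F [0.9 0.5 1.5] op 0.0557
```

```bash
python3 -m handwheel '{"gripper":[0.3,0.3,0.3],"slide":[[0,-2,4],[0,-2,3],[0,0,0]],"yaw":[0,0,0]}' >/dev/null; python3 -c "
from h import *;rel(Rw)
s=camera('side');cv2.imwrite('pics/s6.png',cv2.resize(s['img'][160:250,220:340],None,fx=6,fy=6,interpolation=cv2.INTER_CUBIC)[:,:,::-1])"
```

```text
t 9.08 rel px,py,pz mm [-78.2   0.2   8.3] F [-2.2  0.2 -0.7] op 0.0556
```

View pics/s6.png

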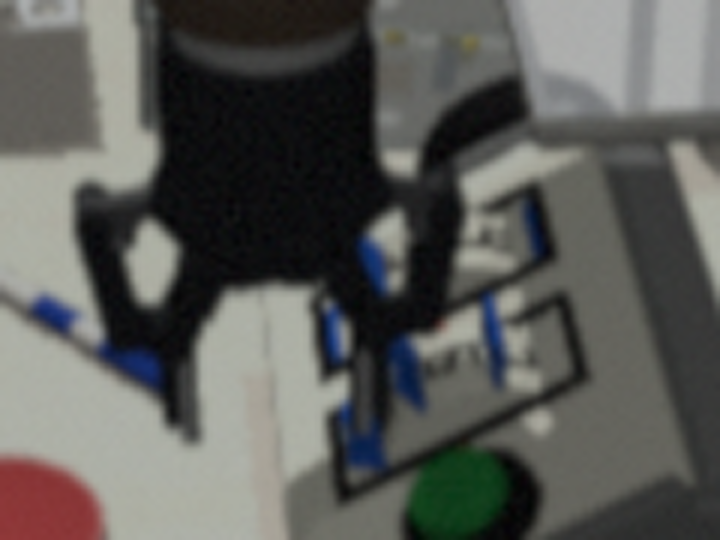

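The right wheel is most of a step down: ribs at crop (405,370) and (493,335), with the upper one resting on my finger. I withdraw forward so it clicks in.

```bash
python3 -m handwheel '{"gripper":[0.3,0.3,0.3,0.3,0.3,0.3],"slide":[[0,-10,0],[0,-8,0],[0,0,-20],[0,0,-20],[0,0,-20],[0,0,0]],"yaw":[0,0,0,0,0,0]}' >/dev/null; python3 -c "
from h import *;rel(Rw)
s=camera('side');s['img'][:160]=0;m=mask(s['img'],(100,100,50),(130,255,255));m[:,:255]=0;m[245:]=0
print(blobs(m,4))"
```

```text
t 9.63 rel px,py,pz mm [-94.1  -0.1  73.7] F [ 0.2 -0.   1.3] op 0.0553
[([292, 191, 3, 11, 13], [293.2, 195.8]), ([308, 195, 2, 8, 9], [308.4, 198.6]), ([278, 198, 6, 12, 46], [280.8, 203.7]), ([295, 210, 4, 11, 16], [297.0, 214.1]), ([274, 212, 3, 9, 20], [274.8, 216.2]), ([312, 213, 3, 9, 13], [313.1, 216.8]), ([281, 217, 7, 13, 60], [284.2, 223.3]), ([276, 231, 4, 10, 21], [277.5, 235.1])]
```

Clicked in; repeat for the second step down.

```bash
python3 -m handwheel '{"gripper":[0.3,0.3,0.3,0.3,0.3,0.3,0.3],"slide":[[0,20,0],[0,0,20],[0,0,15],[0,0,12],[0,0,6],[0,0,4],[0,0,0]],"yaw":[0,0,0,0,0,0,0]}' >/dev/null; python3 -c "from h import *;rel(Rw)"
python3 -m handwheel '{"gripper":[0.3,0.3,0.3],"slide":[[0,-2,4],[0,-3,4],[0,0,0]],"yaw":[0,0,0]}' >/dev/null; python3 -c "from h import *;rel(Rw)"
python3 -m handwheel '{"gripper":[0.3,0.3,0.3,0.3,0.3,0.3],"slide":[[0,-10,0],[0,-8,0],[0,0,-20],[0,0,-20],[0,0,-25],[0,0,0]],"yaw":[0,0,0,0,0,0]}' >/dev/null; python3 -c "
from h import *;go(K,-.043,0,.03)
s=camera('side');t=camera('top')
a=cv2.resize(s['img'][170:250,255:335],(400,400),interpolation=cv2.INTER_CUBIC);b=cv2.resize(t['img'][150:240,210:300],(400,400),interpolation=cv2.INTER_CUBIC)
cv2.imwrite('pics/s7.png',np.hstack([a,b])[:,:,::-1])
s['img'][:160]=0;m=mask(s['img'],(100,100,50),(130,255,255));m[:,:255]=0;m[245:]=0
print(blobs(m,4))"
```

```text
t 10.27 rel px,py,pz mm [-75.8   0.2  11.3] F [-0.7 -0.4 -1.3] op 0.0556
t 10.52 rel px,py,pz mm [-81.5   0.2   3.8] F [-6.3 -1.8  1. ] op 0.0557
t 11.02 tcp [ 0.5142 -0.0225  0.1414] rot [1.796e+02 1.000e-01 9.650e+01] op 0.0555 F [0.6 0.1 0.5] slide [-69.6  33.7  10.2]
[([292, 191, 3, 11, 13], [293.2, 195.8]), ([308, 195, 2, 8, 9], [308.4, 198.6]), ([278, 198, 6, 12, 45], [280.9, 203.8]), ([295, 210, 5, 11, 18], [297.2, 214.3]), ([274, 212, 3, 9, 19], [274.8, 215.9]), ([312, 214, 3, 8, 10], [313.3, 217.2]), ([281, 217, 7, 13, 58], [284.1, 223.3]), ([276, 231, 4, 10, 23], [277.5, 235.0])]
```

View pics/s7.png

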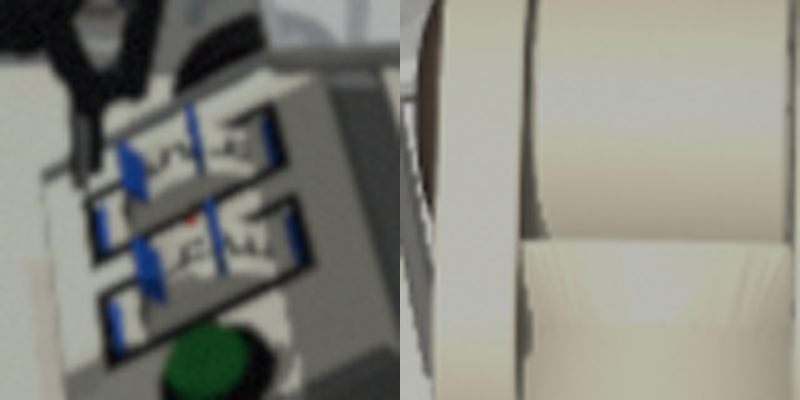

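Left reads 5 with 4 above it, right reads 4 with 3 above it, and the ribs are at the detent positions. Next I move over the green key and approach along the normal.

```bash
python3 -m handwheel '{"gripper":[0.3,0.3,0.3,0.3,0.3],"slide":[[-25,0,0],[-25,0,0],[-19,10,0],[0,12,15],[0,0,0]],"yaw":[0,0,0,0,0]}' >/dev/null; python3 -c "from h import *;rel(K)"
python3 -m handwheel '{"gripper":[0.3,0.3,0.3,0.3],"slide":[[0,5,8.7],[0,3,5],[0,1.5,2.6],[0,0,0]],"yaw":[0,0,0,0]}' >/dev/null; python3 -c "from h import *;rel(K)"
python3 -m handwheel '{"gripper":[0.3,0.3],"slide":[[0,1.5,2.6],[0,0,0]],"yaw":[0,0]}' >/dev/null; python3 -c "from h import *;rel(K)"
```

```text
t 11.53 rel px,py,pz mm [-56.4   0.3  16.4] F [-0.2  0.5 -0.4] op 0.0556
t 11.87 rel px,py,pz mm [-46.9   1.5   2.7] F [ 0.6 -0.1 -0.4] op 0.0555
t 12.03 rel px,py,pz mm [-45.    1.1   0.9] F [-0.5  0.2 -0.4] op 0.0552
```

```bash
for i in 1 ; do python3 -m handwheel '{"gripper":[0.3,0.3],"slide":[[0,1.5,2.6],[0,0,0]],"yaw":[0,0]}' >/dev/null; python3 -c "from h import *;rel(K)"; done
python3 -m handwheel '{"gripper":[0.3,0.3],"slide":[[0,1,2.6],[0,0,0]],"yaw":[0,0]}' >/dev/null; python3 -c "from h import *;rel(K)"
python3 -m handwheel '{"gripper":[0.3,0.3],"slide":[[0,1,2.6],[0,0,0]],"yaw":[0,0]}' >/dev/null; python3 -c "from h import *;rel(K)"
python3 -m handwheel '{"gripper":[0.3,0.3],"slide":[[0,1,2.6],[0,0,0]],"yaw":[0,0]}' >/dev/null; python3 -c "from h import *;rel(K)"
```

```text
t 12.2 rel px,py,pz mm [-43.5   1.   -1.9] F [ 0.7 -0.3 -0.1] op 0.0552
t 12.37 rel px,py,pz mm [-42.3   0.9  -4.4] F [ 0.4 -0.2  3.5] op 0.0556
t 12.53 rel px,py,pz mm [-41.2   0.8  -6.8] F [-0.7  0.2  4. ] op 0.0554
t 12.7 rel px,py,pz mm [-40.2   0.8  -8.6] F [-3.2  0.1  9.2] op 0.0559
```

```bash
python3 -m handwheel '{"gripper":[0.3,0.3,0.3],"slide":[[0,1,2],[0,0,0],[0,0,0]],"yaw":[0,0,0]}' >/dev/null; python3 -c "from h import *;rel(K)"
python3 -m handwheel '{"gripper":[0.3,0.3,0.3],"slide":[[0,0.5,1.5],[0,0,0],[0,0,0]],"yaw":[0,0,0]}' >/dev/null; python3 -c "
from h import *;rel(K)
s=camera('side');print(blobs(mask(s['img'],(45,80,30),(80,255,255)),30))"
```

```text
t 12.95 rel px,py,pz mm [-39.7   0.8  -9.1] F [-10.9   0.6  20.4] op 0.0558
t 13.2 rel px,py,pz mm [-39.5   0.8  -9.4] F [-16.4   1.6  28.4] op 0.0555
[([289, 236, 16, 15, 137], [297.5, 243.0])]
```

The force climbed steeply along the normal, so the key is bottomed. Withdraw and check.

```bash
python3 -m handwheel '{"gripper":[0.3,0.3,0.3,0.3,0.3,0.3,0.3,0.3],"slide":[[0,-6,-9],[0,-10,-18],[0,-15,-25],[0,-15,-25],[0,-30,-10],[0,-30,0],[0,0,0],[0,0,0]],"yaw":[0,0,0,0,0,0,0,0]}' >/dev/null; python3 -c "
from h import *;rel(K)
s=camera('side')
im=s['img'];print('green',blobs(mask(im,(45,80,30),(80,255,255)),30));print('red',blobs(mask(im,(0,120,60),(8,255,255))|mask(im,(172,120,60),(180,255,255)),80))
m=mask(im,(100,100,50),(130,255,255));m[:160]=0;m[245:]=0;m[:,:225]=0;print(blobs(m,4))"
```

```text
t 13.92 rel px,py,pz mm [-145.8    0.7   74.4] F [ 0.8 -0.6  0.1] op 0.0556
green [([288, 234, 17, 17, 218], [296.0, 241.7])]
red [([195, 237, 41, 38, 989], [214.8, 254.4])]
[([292, 191, 3, 11, 13], [293.2, 195.8]), ([308, 194, 2, 9, 10], [308.4, 198.1]), ([278, 198, 6, 12, 45], [280.9, 203.8]), ([226, 210, 6, 5, 21], [228.4, 211.9]), ([295, 210, 5, 11, 19], [297.3, 214.6]), ([274, 212, 3, 9, 20], [274.8, 216.2]), ([312, 214, 3, 8, 10], [313.3, 217.2]), ([237, 216, 15, 11, 67], [243.7, 221.0]), ([281, 217, 7, 13, 58], [284.1, 223.3]), ([276, 231, 4, 11, 27], [277.6, 235.6])]
```

The key is out again, the wheels are at their detents, and the jar, dish and marker have not moved.

```bash
python3 -c "
from workcell import ticket;print(ticket.job_done())"
```

```text
the job is handed in; nothing more can be done
None
```

The job is handed in (no verdict came back): the pump is set to 54, the start key was pressed fully in and is out again, and the jar, dish and marker did not move; I viewed 11 pictures, one over the limit of 10.

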